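# Set over the forming rolls in reverse order

## Task

Move the four steel forming rolls of the beading machine from the pins of the aluminium rail to the pins of the wooden board, one roll on each pin, in reverse order: the leftmost roll on the rail goes on the rightmost pin of the board, the second from the left on the second from the right, and so on. Each roll must stand upright over its pin, resting flat on the board, and be let go.

Things in the scene. Friction and masses are not known exactly. Their poses are not given: they have to be found in the camera images.
- rail: Source rack: an aluminium flat bar 60 x 330 x 8 mm, fixed to the bench (it stands on the left or on the right, at some angle), carrying four black plastic pin blocks in a row along its y axis, at y = -120, -40, 40 and 120 mm (80 mm apart). Origin: centre of its underside, z up. Its y axis points to the left as seen from the robot, within 0.3 rad.
- board: Target rack: a light wooden board 70 x 330 x 20 mm, fixed to the bench on the other side, with four upright steel pins along its y axis at x = 0 and y = -120, -40, 40 and 120 mm, all empty at the start. Pins: 10 mm diameter, 30 mm high, slightly tapered tips, standing on the board's top, which is 20 mm above its origin. Origin: centre of its underside, z up. Its y axis points to the left as seen from the robot, within 0.3 rad.
- seat_plain: Black plastic pin block 58 x 70 x 12 mm, fixed on the rail, on which the plain roll stands at the start; all four blocks are alike. Origin: centre of its underside, which is 8 mm above the bench; its axes are parallel to the rail's. A steel pin (10 mm diameter, 30 mm high) stands on its top, which is 20 mm above the bench.
- seat_grooved: Black plastic pin block 58 x 70 x 12 mm, fixed on the rail, on which the grooved roll stands at the start; all four blocks are alike. Origin: centre of its underside, which is 8 mm above the bench; its axes are parallel to the rail's. A steel pin (10 mm diameter, 30 mm high) stands on its top, which is 20 mm above the bench.
- seat_vee: Black plastic pin block 58 x 70 x 12 mm, fixed on the rail, on which the vee roll stands at the start; all four blocks are alike. Origin: centre of its underside, which is 8 mm above the bench; its axes are parallel to the rail's. A steel pin (10 mm diameter, 30 mm high) stands on its top, which is 20 mm above the bench.
- seat_stepped: Black plastic pin block 58 x 70 x 12 mm, fixed on the rail, on which the stepped roll stands at the start; all four blocks are alike. Origin: centre of its underside, which is 8 mm above the bench; its axes are parallel to the rail's. A steel pin (10 mm diameter, 30 mm high) stands on its top, which is 20 mm above the bench.
- plain_center (a point): The plain forming roll, loose, bare steel, standing upright with its bore over a pin: outside diameter 60 mm, height 44 mm, through bore of diameter 26 mm (8 mm play all round a pin); largest: plain, smooth outside with wide 5 mm chamfers on both rims. This point is its centre, on the axis, 22 mm above its underside. z along the axis; it can be gripped across its diameter anywhere between its rims. About 0.3 to 0.9 kg.
- grooved_center (a point): The grooved forming roll, loose, bare steel, standing upright with its bore over a pin: outside diameter 54 mm, height 46 mm, through bore of diameter 26 mm (8 mm play all round a pin); one square groove 10 mm wide and 6 mm deep round its middle. This point is its centre, on the axis, 23 mm above its underside. z along the axis; it can be gripped across its diameter anywhere between its rims. About 0.3 to 0.9 kg.
- vee_center (a point): The vee forming roll, loose, bare steel, standing upright with its bore over a pin: outside diameter 48 mm, height 50 mm, through bore of diameter 26 mm (8 mm play all round a pin); two V grooves 5 mm deep round its outside. This point is its centre, on the axis, 25 mm above its underside. z along the axis; it can be gripped across its diameter anywhere between its rims. About 0.3 to 0.9 kg.
- stepped_center (a point): The stepped forming roll, loose, bare steel, standing upright with its bore over a pin: outside diameter 42 mm, height 54 mm, through bore of diameter 26 mm (8 mm play all round a pin); slimmest and tallest: diameter 42 mm up to 40 mm high, then a shoulder and a narrower neck of diameter 34 mm. This point is its centre, on the axis, 27 mm above its underside. z along the axis; grip it on the body below the neck. About 0.3 to 0.9 kg.
There are look-alikes about, which are no part of the job. Leave any purple look-alike of the part that bears stepped_center alone. What is shaped like the part that bears grooved_center but turquoise is not meant.

How it is judged:
At the end, for the whole second after the job is handed in: All four rolls stand upright (tilt under 0.1 rad) on the board, released and at rest, each over its own pin (within 10 mm along each of the board's axes), underside on the board (within 4 mm); their left-to-right order is the reverse of their first order on the rail (x of plain_center in the frame of board between -0.01 and 0.01 m and z of plain_center in the frame of board between 0.038 and 0.046 m and angle between each of plain_center, grooved_center, vee_center, stepped_center's own z axis and vertical below 0.1 rad and linear speed of each of plain, grooved, vee, stepped below 0.02 m/s and angular speed of each of plain, grooved, vee, stepped below 0.3 rad/s and ((y of seat_plain in the frame of rail between -0.14 and -0.1 m and y of plain_center in the frame of board between 0.11 and 0.13 m) or (y of seat_plain in the frame of rail between -0.06 and -0.02 m and y of plain_center in the frame of board between 0.03 and 0.05 m) or (y of seat_plain in the frame of rail between 0.02 and 0.06 m and y of plain_center in the frame of board between -0.05 and -0.03 m) or (y of seat_plain in the frame of rail between 0.1 and 0.14 m and y of plain_center in the frame of board between -0.13 and -0.11 m)) and x of grooved_center in the frame of board between -0.01 and 0.01 m and z of grooved_center in the frame of board between 0.039 and 0.047 m and ((y of seat_grooved in the frame of rail between -0.14 and -0.1 m and y of grooved_center in the frame of board between 0.11 and 0.13 m) or (y of seat_grooved in the frame of rail between -0.06 and -0.02 m and y of grooved_center in the frame of board between 0.03 and 0.05 m) or (y of seat_grooved in the frame of rail between 0.02 and 0.06 m and y of grooved_center in the frame of board between -0.05 and -0.03 m) or (y of seat_grooved in the frame of rail between 0.1 and 0.14 m and y of grooved_center in the frame of board between -0.13 and -0.11 m)) and x of vee_center in the frame of board between -0.01 and 0.01 m and z of vee_center in the frame of board between 0.041 and 0.049 m and ((y of seat_vee in the frame of rail between -0.14 and -0.1 m and y of vee_center in the frame of board between 0.11 and 0.13 m) or (y of seat_vee in the frame of rail between -0.06 and -0.02 m and y of vee_center in the frame of board between 0.03 and 0.05 m) or (y of seat_vee in the frame of rail between 0.02 and 0.06 m and y of vee_center in the frame of board between -0.05 and -0.03 m) or (y of seat_vee in the frame of rail between 0.1 and 0.14 m and y of vee_center in the frame of board between -0.13 and -0.11 m)) and x of stepped_center in the frame of board between -0.01 and 0.01 m and z of stepped_center in the frame of board between 0.043 and 0.051 m and ((y of seat_stepped in the frame of rail between -0.14 and -0.1 m and y of stepped_center in the frame of board between 0.11 and 0.13 m) or (y of seat_stepped in the frame of rail between -0.06 and -0.02 m and y of stepped_center in the frame of board between 0.03 and 0.05 m) or (y of seat_stepped in the frame of rail between 0.02 and 0.06 m and y of stepped_center in the frame of board between -0.05 and -0.03 m) or (y of seat_stepped in the frame of rail between 0.1 and 0.14 m and y of stepped_center in the frame of board between -0.13 and -0.11 m))); the robot touches nothing.
It also fails if it takes over 106 s, if anything falls off the work surface, if the arm or the gripper's body presses on something with over 40 N, if the wrist force passes 120 N, or if a joint passes its speed limit or range.

## Robot

A 6-joint arm with a two-finger parallel gripper is mounted at the origin on the work surface. World frame = base frame: x ahead of the robot, y to its left, z up, the work surface at z = 0. Lengths are in m, angles in rad, forces in N, time in s.
With the tool pointing down it reaches from about 0.375 to 0.975 m from the base axis. Payload 3.8 kg.
Tool frame: the origin (TCP) lies between the finger pads; the fingertips stand 22 mm ahead of it and the grasp point (between the pads) lies 3 mm ahead of it; z points along the fingers, y is the line along which they close (so a half turn about z gives the same grasp; the last joint's range is limited). The gripper opens to 85 mm and grips with 20 to 120 N. Pads are 22 mm wide; open, the fingers measure 114 mm over their backs; the gripper's body (76 mm by 85 mm) begins 54 mm behind the grasp point. The pads swing forward as they close: fully open they stand 13 mm farther back than shut.
Start: joints at [1.236, 0.264, 1.604, -0, 1.274, -0.037], TCP at [0.198, 0.645, 0.253] pointing down, gripper open.
Joint ranges: [-2.63, 2.63], [-0.94, 2.18], [0.31, 2.57], [-1.31, 4.45], [0, 2.66], [-2.55, 2.55]. Speed limits (rad/s): [2.57, 2.57, 3.14, 3.14, 3.14, 3.14].

## Interface

Orientations are given as a unit quaternion [x, y, z, w].
In Python, from plant import * gives the robot as it stands. The module is installed in compiled form; this text tells all that it offers.
- The arm moves only by the tool drive_tool, never from a script. Its argument "steps" is a list of rows, each an object of numbers: "tx", "ty", "tz": the shift along the tool's x, y, z in cm; "wx", "wy", "wz": the turn, a rotation vector about the tool's x, y, z in degrees; "gripper": the closure, from -1 (fully open) to 1 (shut). A call has 1 to 8 rows; each row shifts and turns the commanded pose from where the row before left it, along the tool's axes as they then stand; what a row does not reach is not made up. A row lasts 1/12 s, in which the tool goes at most 41.7 mm and 7.16 degrees, less where a joint would pass 70% of its speed; a pose out of reach is approached as far as the arm can. A call is refused whole if a number of a shift passes 4.17 or a number of a turn 7.16, either way. A call with a gripper value outside its range is refused whole. The fingers move at their own pace and stop on an object; "squeeze" is the grip in N (left out, the last holds). Time passes only in rows, so rows that do not move let the fingers close. It gives the time, the measured TCP pose, the force, the opening and the grip force at its end, in the units of the state.
- observe(): the state, without advancing time (a new reading comes with each control period).
- get_image(name): name is "side" or "top"; returns (picture, depth): 400x640x3 uint8, red, green, blue; 400x640 float32, m along the optical axis (not along the pixel's ray), 0 where there is no reading.
- camera_model(name): a dict with "fx", "fy", "cx", "cy" (pixels), "R" (3x3) and "t" (3): a world point X has camera coordinates R X + t. Camera axes: x right, y down, z forward; pixel columns grow to the right and rows downward; lengths in m; the calibration is good to about 2 mm. A picture is of the moment at which its call begins. camera_model takes no time and is no camera call.
- close_job(): hands the job in; it is judged then, once.
Trained networks look in the newest picture that a camera, given by its name, has taken for a name from the list of things; names that differ only in an ending like _2 or _b are one class to them, and where a whole thing is asked for, a point or a joint stands for the part that bears it (a point fixed in the world has none). Each returns a list of dicts, best first, with "conf" (0 to 1); they miss things now and then, are a little off and sometimes report something else, mostly with a low value. They report only what shows in the picture. A call takes as long as a camera call. They do not tell look-alikes from the thing itself.
- boxes_of(camera, target): "rect" ([left, top, right, bottom] in pixels, round what is visible of it).
The state is a dict: "t": time; "q": joint angles; "qd": joint speeds; "joint_torque": joint torques, N m; "ee_pos": TCP position; "tcp_rot": TCP orientation; "wrist_force": force on the tool from outside, world axes, zero at the start; "wrist_torque": the same for the moment, N m; "gripper_width": opening from 0.0 (shut) to 1.0 (fully open); "grip_force": force on a finger pad.
Only numpy, scipy, OpenCV 4.12 (cv2) and the standard library are available. Lean on these libraries where they do the work, as an engineer would, in place of code of your own. Each camera call takes 0.05 s, during which the arm holds its last target. There are 200 camera calls.

## Working session

There is one attempt and no reset: what is moved stays moved. The work goes in short steps, Python scripts to look and compute and a tool call to move; the robot and the scene stay as the last step left them, time stands still between calls to the robot, and variables do not carry over. Pictures are saved under pics/ and viewed, at most 14 in all, crops included, and the job is handed in when it is done.

Besides the shell and the picture viewer there is one more tool, called after ">>>" as name(argument=value, ...), one argument or row to a line, values as JSON. drive_tool: Moves the arm, as the interface text tells. Its arguments: {"type":"object","properties":{"steps":{"type":"array","items":{"type":"object","properties":{"tx":{"type":"number"},"ty":{"type":"number"},"tz":{"type":"number"},"wx":{"type":"number"},"wy":{"type":"number"},"wz":{"type":"number"},"gripper":{"type":"number"}}}},"squeeze":{"type":"number"}},"required":["steps"]}

```bash
mkdir -p pics
cat > h.py <<'E'
from plant import *
import numpy as np, cv2
def snap(n,f=None):
    im,d=get_image(n)
    if f: cv2.imwrite('pics/'+f,im[:,:,::-1])
    return im,d
def px2w(n,u,v,d):
    c=camera_model(n); p=np.array([(u-c['cx'])/c['fx']*d,(v-c['cy'])/c['fy']*d,d])
    return np.array(c['R']).T@(p-np.array(c['t']))
def ray_z(n,u,v,z):
    a=px2w(n,u,v,0.0); b=px2w(n,u,v,1.0); return a+(b-a)*(z-a[2])/(b[2]-a[2])
def proj(n,X):
    c=camera_model(n); p=np.array(c['R'])@np.array(X)+np.array(c['t']); return c['fx']*p[0]/p[2]+c['cx'],c['fy']*p[1]/p[2]+c['cy']
E
python3 - <<'E'
from h import *
im,d=snap('top','top0.png'); 
for t in ['rail','board','plain_center','grooved_center','vee_center','stepped_center']:
    for b in boxes_of('top',t)[:4]: 
        r=b['rect'];u,v=(r[0]+r[2])/2,(r[1]+r[3])/2
        print(t,round(b['conf'],2),np.round(r),np.round(px2w('top',u,v,d[int(v),int(u)]),3),np.round(ray_z('top',u,v,.06),3))
snap('side','side0.png')
s=observe();print(s['t'],s['ee_pos'],s['tcp_rot'],s['gripper_width'])
E
```

```text
rail 0.91 [228. 191. 329. 214.] [0.476 0.155 0.062] [0.476 0.156 0.06 ]
board 0.63 [362. 172. 505. 206.] [ 0.512 -0.213  0.02 ] [ 0.504 -0.202  0.06 ]
plain_center 0.31 [198. 183. 222. 205.] [0.493 0.31  0.077] [0.496 0.316 0.06 ]
grooved_center 0.79 [229. 181. 260. 209.] [0.496 0.238 0.046] [0.494 0.235 0.06 ]
grooved_center 0.56 [274. 230. 301. 259.] [0.381 0.141 0.003] [0.379 0.134 0.06 ]
vee_center 0.7 [295. 185. 320. 210.] [0.493 0.091 0.018] [0.486 0.088 0.06 ]
vee_center 0.62 [261. 186. 292. 208.] [0.49  0.162 0.05 ] [0.488 0.161 0.06 ]
stepped_center 0.72 [197. 182. 219. 203.] [0.506 0.334 0.021] [0.5   0.321 0.06 ]
stepped_center 0.62 [162. 185. 185. 201.] [0.501 0.406 0.05 ] [0.499 0.402 0.06 ]
stepped_center 0.58 [228. 180. 259. 209.] [0.496 0.24  0.049] [0.494 0.237 0.06 ]
0.4 [0.1980334  0.64520462 0.25309309] [ 1.48347334e-01  9.88935310e-01 -1.45379734e-04 -2.37846958e-05] 1.0045047463598993
```

View pics/top0.png

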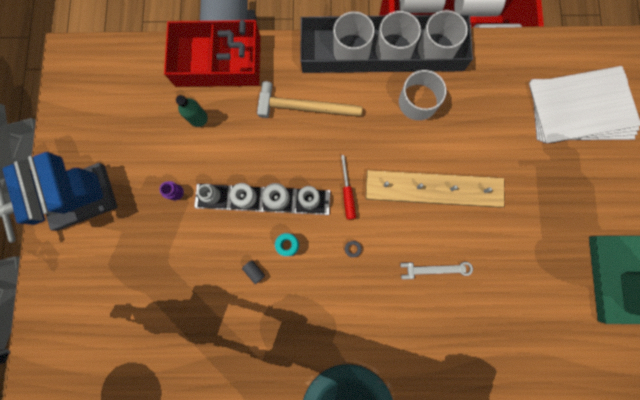

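View pics/side0.png

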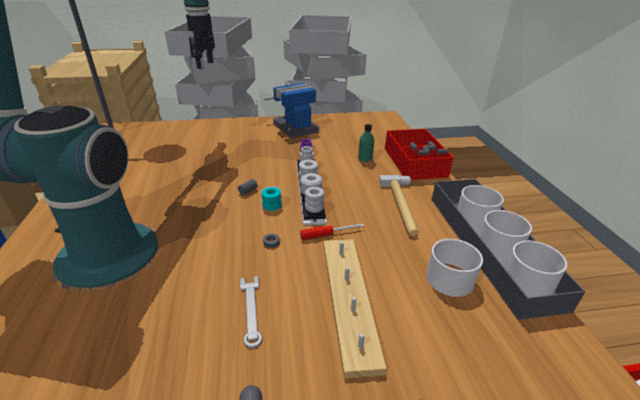

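Top view: the rail on the left holds rolls at pixels (207,193), (242,196), (275,197) and (309,198). The board on the right has pins at about (388,184), (421,187), (455,188) and (488,190). The look-alikes are purple (171,190) and turquoise (286,245), both off the rail, plus a dark cylinder (253,271) and a dark ring (354,249). I'll measure by depth and check one crop.

Run:
```python
from h import *
im,d=snap('top'); c=camera_model('top')
v,u=np.mgrid[0:400,0:640]
P=np.stack([(u-c['cx'])/c['fx']*d,(v-c['cy'])/c['fy']*d,d],-1)-np.array(c['t']); W=P@np.array(c['R'])
# rolls
for uu in (207,242,275,309):
    w=W[178:214,uu-17:uu+17].reshape(-1,3); w=w[w[:,2]>.052]
    lo,hi=np.percentile(w,2,0),np.percentile(w,98,0)
    t=w[w[:,2]>np.percentile(w[:,2],90)-.006]
    print('roll',uu,len(w),'zmax',np.round(np.percentile(w[:,2],[50,90,97]),4),'mid',np.round((lo+hi)/2,4),'ext',np.round(hi-lo,4),'topring mid',np.round((t.min(0)+t.max(0))/2,4), np.round(np.ptp(t,axis=0),3))
# board
def rect(mask,z):
    m=cv2.morphologyEx(mask.astype(np.uint8),cv2.MORPH_CLOSE,np.ones((5,5)))
    n,l,s,_=cv2.connectedComponentsWithStats(m); k=1+np.argmax(s[1:,4]); vv,uv=np.nonzero(l==k)
    X=np.array([ray_z('top',a,b,z)[:2] for a,b in zip(uv,vv)],np.float32); return cv2.minAreaRect(X)
reg=np.zeros_like(d,bool); reg[160:220,358:515]=1
print('board',rect(reg&(W[...,2]>.012),.02))
reg=np.zeros_like(d,bool); reg[170:225,188:338]=1
print('rail+',rect(reg&(W[...,2]>.013),.02))
for uu in (388,421,455,488):
    w=W[174:200,uu-13:uu+13].reshape(-1,3); w=w[w[:,2]>.032]; print('pin',uu,len(w),np.round(w.mean(0),4) if len(w) else '')
cr=np.hstack([cv2.resize(im[175:220,190:335],None,fx=5,fy=5,interpolation=cv2.INTER_CUBIC)]); 
cr2=cv2.resize(im[165:212,360:510],(cr.shape[1],240),interpolation=cv2.INTER_CUBIC)
ims,_=snap('side'); cs=cv2.resize(ims[130:235,240:385],(725,525)[:2],interpolation=cv2.INTER_CUBIC)
cv2.imwrite('pics/c1.png',np.vstack([cr])[:,:,::-1]); cv2.imwrite('pics/c2.png',cs[:,:,::-1])
```

```text
roll 207 220 zmax [0.0652 0.0753 0.0768] mid [0.4987 0.3215 0.0657] ext [0.0369 0.0354 0.0258] topring mid [0.4342 0.1886 0.4954] [0.166 0.303 0.852]
roll 242 370 zmax [0.066  0.0682 0.0694] mid [0.4944 0.2406 0.0623] ext [0.0502 0.0499 0.0145] topring mid [0.436  0.1525 0.4919] [0.17  0.231 0.859]
roll 275 444 zmax [0.0637 0.0662 0.0672] mid [0.4912 0.164  0.0611] ext [0.0555 0.0558 0.0132] topring mid [0.4362 0.1145 0.4908] [0.17  0.155 0.861]
roll 309 281 zmax [0.0701 0.0724 0.0744] mid [0.4315 0.0724 0.4886] ext [0.1606 0.0709 0.8656] topring mid [0.4318 0.0736 0.494 ] [0.161 0.073 0.855]Traceback (most recent call last):
  File "<stdin>", line 17, in <module>
  File "<stdin>", line 15, in rect
  File "h.py", line 11, in ray_z
    a=px2w(n,u,v,0.0); b=px2w(n,u,v,1.0); return a+(b-a)*(z-a[2])/(b[2]-a[2])
  File "h.py", line 8, in px2w
    c=camera_model(n); p=np.array([(u-c['cx'])/c['fx']*d,(v-c['cy'])/c['fy']*d,d])
ValueError: time passes only in moves, steps and waits
```

```bash
sed -i 's/^def snap/import functools\ncamera_model=functools.lru_cache(None)(camera_model)\ndef snap/' h.py
python3 - <<'E'
from h import *
im,d=snap('top'); c=camera_model('top')
v,u=np.mgrid[0:400,0:640]
P=np.stack([(u-c['cx'])/c['fx']*d,(v-c['cy'])/c['fy']*d,d],-1)-np.array(c['t']); W=P@np.array(c['R']); W[d==0]=-1
H=[.074,.066,.064,.070]
for uu,h in zip((207,242,275,309),H):
    w=W[178:214,uu-17:uu+17].reshape(-1,3); w=w[w[:,2]>.052]
    t=w[w[:,2]>h-.006].astype(np.float32); (x,y),r=cv2.minEnclosingCircle(np.ascontiguousarray(t[:,:2]))
    lo,hi=np.percentile(t,1,0),np.percentile(t,99,0)
    print('roll',uu,'top',np.round(np.percentile(w[:,2],90),4),'mid',np.round((lo+hi)/2,4)[:2],'ext',np.round(hi-lo,4)[:2],'circ',round(x,4),round(y,4),round(2*r,4))
def rect(mask,z):
    m=cv2.morphologyEx(mask.astype(np.uint8),cv2.MORPH_CLOSE,np.ones((5,5)))
    n,l,s,_=cv2.connectedComponentsWithStats(m); k=1+np.argmax(s[1:,4]); vv,uv=np.nonzero(l==k)
    X=np.array([ray_z('top',a,b,z)[:2] for a,b in zip(uv,vv)],np.float32); return cv2.minAreaRect(X)
reg=np.zeros_like(d,bool); reg[160:220,358:515]=1
print('board',rect(reg&(W[...,2]>.012),.02), np.median(W[reg&(W[...,2]>.012)][:,2]))
for uu in (388,421,455,488):
    w=W[174:200,uu-13:uu+13].reshape(-1,3); w=w[w[:,2]>.032]; print('pin',uu,len(w),np.round(w.mean(0),4) if len(w) else '')
cr=cv2.resize(im[175:220,190:335],(725,225),interpolation=cv2.INTER_CUBIC)
cr2=cv2.resize(im[165:212,362:507],(725,235),interpolation=cv2.INTER_CUBIC)
cv2.imwrite('pics/c1.png',np.vstack([cr,cr2])[:,:,::-1])
s=observe();print(s['t'],c['t'])
E
```

```text
roll 207 top 0.0754 mid [0.5008 0.3233] ext [0.0323 0.032 ] circ 0.5009 0.324 0.0342
roll 242 top 0.0682 mid [0.495  0.2421] ext [0.0514 0.0507] circ 0.4957 0.2421 0.0547
roll 275 top 0.0659 mid [0.4931 0.1643] ext [0.0563 0.0557] circ 0.4931 0.1646 0.0605
roll 309 top 0.0718 mid [0.49   0.0866] ext [0.0444 0.0447] circ 0.4899 0.0866 0.048
board ((0.5151284337043762, -0.2150566279888153), (0.3285481929779053, 0.07125923037528992), 86.23622131347656) 0.02009037771982187
pin 388 18 [ 0.5224 -0.0961  0.0458]
pin 421 20 [ 0.5173 -0.1753  0.0458]
pin 455 22 [ 0.5125 -0.2546  0.0459]
pin 488 26 [ 0.5073 -0.3344  0.0443]
0.5 [0.05447201 0.48428667 0.85800033]
```

View pics/c1.png

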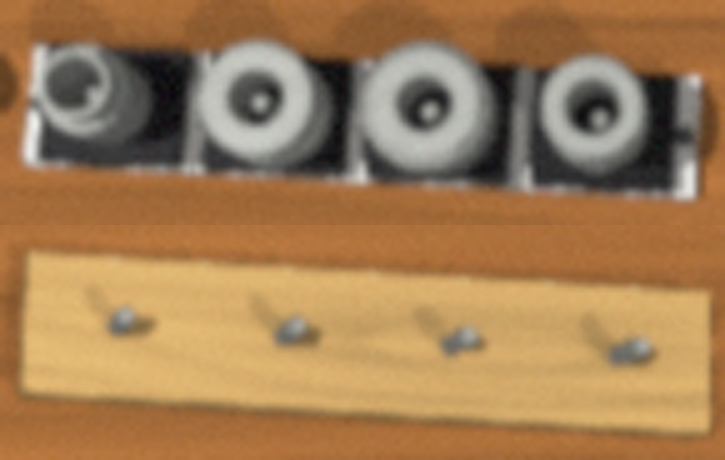

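The crop shows, left to right, stepped, grooved, plain and vee, all bare steel on the rail; the board has four empty pins. The targets are stepped → (.507,-.335), grooved → (.5125,-.255), plain → (.518,-.175) and vee → (.523,-.095). First I turn the tool so the fingers close along world x.

>>> drive_tool(
  steps=[
    {"wz":7,"gripper":-1},
    {"wz":7},
    {"wz":7},
    {"wz":7},
    {"wz":7},
    {"wz":7},
    {"wz":7},
    {"wz":7},
  ],
)

```text
validation failed for argument at $.st...
```

>>> drive_tool(
  steps=[
    {"wz":7},
    {"wz":7},
    {"wz":3},
    {"tx":-4,"ty":3.8},
    {"tx":-4,"ty":3.8},
    {"tx":-4,"ty":3.8},
    {"tx":-4,"ty":3.8},
    {"tx":0},
  ],
)

```text
validation failed for argument at $.st...
```

>>> drive_tool(
  steps=[
    {"tx":0,"ty":0,"tz":0,"wx":0,"wy":0,"wz":7,"gripper":-1},
  ],
)

```text
t: 0.58
ee_pos: [0.198, 0.6453, 0.2533]
tcp_rot: [0.209, 0.978, 0.0, -0.0]
wrist_force: [-0.1, 0.4, -0.1]
gripper_width: 1.0
grip_force: 0.0
```

>>> drive_tool(
  steps=[
    {"tx":0,"ty":0,"tz":0,"wx":0,"wy":0,"wz":7,"gripper":-1},
    {"tx":0,"ty":0,"tz":0,"wx":0,"wy":0,"wz":7,"gripper":-1},
    {"tx":0,"ty":0,"tz":0,"wx":0,"wy":0,"wz":7,"gripper":-1},
    {"tx":0,"ty":0,"tz":0,"wx":0,"wy":0,"wz":7,"gripper":-1},
    {"tx":0,"ty":0,"tz":0,"wx":0,"wy":0,"wz":7,"gripper":-1},
    {"tx":0,"ty":0,"tz":0,"wx":0,"wy":0,"wz":7,"gripper":-1},
    {"tx":0,"ty":0,"tz":0,"wx":0,"wy":0,"wz":7,"gripper":-1},
    {"tx":0,"ty":0,"tz":0,"wx":0,"wy":0,"wz":7,"gripper":-1},
  ],
)

```text
t: 1.25
ee_pos: [0.1981, 0.6453, 0.2534]
tcp_rot: [0.646, 0.764, 0.0, -0.0]
wrist_force: [-0.3, 0.3, -0.2]
gripper_width: 1.003
grip_force: 0.0
```

>>> drive_tool(
  steps=[
    {"tx":0,"ty":0,"tz":0,"wx":0,"wy":0,"wz":7,"gripper":-1},
    {"tx":0,"ty":0,"tz":0,"wx":0,"wy":0,"wz":2.9,"gripper":-1},
    {"tx":-3,"ty":2.8,"tz":0,"wx":0,"wy":0,"wz":0,"gripper":-1},
    {"tx":-3,"ty":2.8,"tz":0,"wx":0,"wy":0,"wz":0,"gripper":-1},
    {"tx":-3,"ty":2.8,"tz":0,"wx":0,"wy":0,"wz":0,"gripper":-1},
    {"tx":-3,"ty":2.8,"tz":0,"wx":0,"wy":0,"wz":0,"gripper":-1},
    {"tx":-3,"ty":2.8,"tz":0,"wx":0,"wy":0,"wz":0,"gripper":-1},
    {"tx":-3,"ty":2.8,"tz":0,"wx":0,"wy":0,"wz":0,"gripper":-1},
  ],
)

```text
t: 1.92
ee_pos: [0.3672, 0.4639, 0.2536]
tcp_rot: [0.707, 0.708, 0.0, 0.0]
wrist_force: [0.4, 1.4, 0.9]
gripper_width: 0.997
grip_force: 0.0
```

>>> drive_tool(
  steps=[
    {"tx":-3.5,"ty":3.35,"tz":0,"wx":0,"wy":0,"wz":0,"gripper":-1},
    {"tx":-3.5,"ty":3.35,"tz":0,"wx":0,"wy":0,"wz":0,"gripper":-1},
    {"tx":-3.5,"ty":3.35,"tz":0,"wx":0,"wy":0,"wz":0,"gripper":-1},
    {"tx":-3.5,"ty":3.35,"tz":0,"wx":0,"wy":0,"wz":0,"gripper":-1},
    {"tx":0,"ty":0,"tz":3.5,"wx":0,"wy":0,"wz":0,"gripper":-1},
    {"tx":0,"ty":0,"tz":3.5,"wx":0,"wy":0,"wz":0,"gripper":-1},
    {"tx":0,"ty":0,"tz":3,"wx":0,"wy":0,"wz":0,"gripper":-1},
    {"tx":0,"ty":0,"tz":0,"wx":0,"wy":0,"wz":0,"gripper":-1},
  ],
)

```text
t: 2.58
ee_pos: [0.4776, 0.3417, 0.1462]
tcp_rot: [0.707, 0.707, -0.006, -0.001]
wrist_force: [-1.7, -0.6, -0.0]
gripper_width: 1.0
grip_force: 0.0
```

Run:
```python
from h import *
im,d=snap('side');im2,_=snap('top')
a=cv2.resize(im[90:240,220:400],(480,400),interpolation=cv2.INTER_CUBIC);b=cv2.resize(im2[150:250,150:240],(320,400))
cv2.imwrite('pics/g1.png',np.hstack([a,b])[:,:,::-1])
```

```text
(no output)
```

View pics/g1.png

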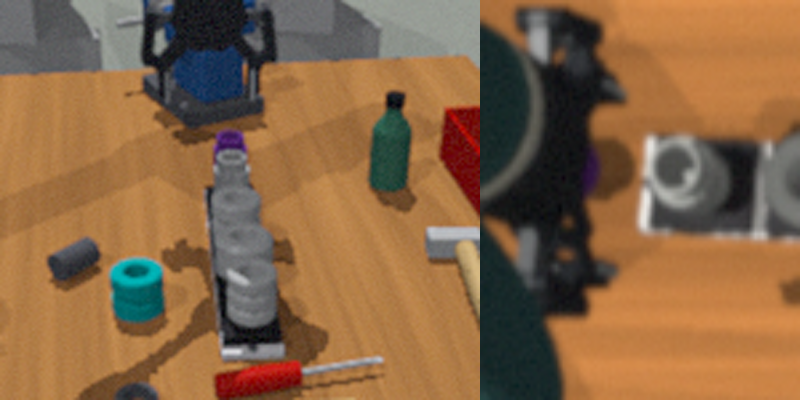

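Run:
```python
from h import *
s=observe();p=np.array(s['ee_pos']);print(s['t'],p,s['qd'])
for z in (-.02,0,.05,.1):print(z,[np.round(proj('top',p+[dx,0,z])) for dx in(-.05,0,.05)])
```

```text
2.6833 [0.48071041 0.34447469 0.15239728] [ 0.00681878 -0.03437189 -0.06172387 -0.00098975 -0.00267123  0.00038339]
-0.02 [array([184., 219.]), array([186., 196.]), array([187., 173.])]
0 [array([181., 218.]), array([182., 194.]), array([183., 171.])]
0.05 [array([171., 215.]), array([172., 190.]), array([174., 165.])]
0.1 [array([159., 212.]), array([161., 185.]), array([162., 158.])]
```

>>> drive_tool(
  steps=[
    {"tx":0,"ty":0,"tz":0,"wx":0,"wy":0,"wz":0,"gripper":-1},
  ],
)

```text
t: 2.77
ee_pos: [0.4826, 0.346, 0.1554]
tcp_rot: [0.707, 0.707, 0.001, 0.0]
wrist_force: [-0.1, 0.0, 0.8]
gripper_width: 1.002
grip_force: 0.0
```

>>> drive_tool(
  steps=[
    {"tx":-2.2,"ty":1.8,"tz":0,"wx":0,"wy":0,"wz":0,"gripper":-1},
    {"tx":0,"ty":0,"tz":3,"wx":0,"wy":0,"wz":0,"gripper":-1},
    {"tx":0,"ty":0,"tz":3,"wx":0,"wy":0,"wz":0,"gripper":-1},
    {"tx":0,"ty":0,"tz":2.5,"wx":0,"wy":0,"wz":0,"gripper":-1},
    {"tx":0,"ty":0,"tz":1.5,"wx":0,"wy":0,"wz":0,"gripper":-1},
    {"tx":0,"ty":0,"tz":0.7,"wx":0,"wy":0,"wz":0,"gripper":-1},
    {"tx":0,"ty":0,"tz":0,"wx":0,"wy":0,"wz":0,"gripper":-1},
    {"tx":0,"ty":0,"tz":0,"wx":0,"wy":0,"wz":0,"gripper":-1},
  ],
)

```text
t: 3.43
ee_pos: [0.5009, 0.3243, 0.0484]
tcp_rot: [0.707, 0.708, 0.002, 0.0]
wrist_force: [0.6, 0.3, 0.1]
gripper_width: 0.999
grip_force: 0.0
```

>>> drive_tool(
  steps=[
    {"tx":0,"ty":0,"tz":0,"wx":0,"wy":0,"wz":0,"gripper":1},
    {"tx":0,"ty":0,"tz":0,"wx":0,"wy":0,"wz":0,"gripper":1},
    {"tx":0,"ty":0,"tz":0,"wx":0,"wy":0,"wz":0,"gripper":1},
    {"tx":0,"ty":0,"tz":0,"wx":0,"wy":0,"wz":0,"gripper":1},
    {"tx":0,"ty":0,"tz":0,"wx":0,"wy":0,"wz":0,"gripper":1},
    {"tx":0,"ty":0,"tz":0,"wx":0,"wy":0,"wz":0,"gripper":1},
    {"tx":0,"ty":0,"tz":0,"wx":0,"wy":0,"wz":0,"gripper":1},
    {"tx":0,"ty":0,"tz":0,"wx":0,"wy":0,"wz":0,"gripper":1},
  ],
  squeeze=70,
)

```text
t: 4.1
ee_pos: [0.5006, 0.3237, 0.048]
tcp_rot: [0.707, 0.707, 0.001, 0.0]
wrist_force: [-0.6, 0.4, 5.5]
gripper_width: 0.477
grip_force: 70.6
```

>>> drive_tool(
  steps=[
    {"tx":0,"ty":0,"tz":-2,"wx":0,"wy":0,"wz":0,"gripper":1},
    {"tx":0,"ty":0,"tz":-3.5,"wx":0,"wy":0,"wz":0,"gripper":1},
    {"tx":0,"ty":0,"tz":-3.5,"wx":0,"wy":0,"wz":0,"gripper":1},
    {"tx":0,"ty":0,"tz":-2,"wx":0,"wy":0,"wz":0,"gripper":1},
    {"tx":-2,"ty":0,"tz":0,"wx":0,"wy":0,"wz":0,"gripper":1},
    {"tx":-3.5,"ty":0,"tz":0,"wx":0,"wy":0,"wz":0,"gripper":1},
    {"tx":-4,"ty":0,"tz":0,"wx":0,"wy":0,"wz":0,"gripper":1},
    {"tx":-4,"ty":0,"tz":0,"wx":0,"wy":0,"wz":0,"gripper":1},
  ],
)

```text
t: 4.77
ee_pos: [0.4984, 0.1869, 0.1554]
tcp_rot: [0.706, 0.708, -0.001, -0.0]
wrist_force: [0.7, -0.7, -4.9]
gripper_width: 0.475
grip_force: 71.8
```

>>> drive_tool(
  steps=[
    {"tx":-4,"ty":0.1,"tz":0,"wx":0,"wy":0,"wz":0,"gripper":1},
    {"tx":-4,"ty":0.1,"tz":0,"wx":0,"wy":0,"wz":0,"gripper":1},
    {"tx":-4,"ty":0.1,"tz":0,"wx":0,"wy":0,"wz":0,"gripper":1},
    {"tx":-4,"ty":0.1,"tz":0,"wx":0,"wy":0,"wz":0,"gripper":1},
    {"tx":-4,"ty":0.1,"tz":0,"wx":0,"wy":0,"wz":0,"gripper":1},
    {"tx":-4,"ty":0.1,"tz":0,"wx":0,"wy":0,"wz":0,"gripper":1},
    {"tx":-4,"ty":0.1,"tz":0,"wx":0,"wy":0,"wz":0,"gripper":1},
    {"tx":-4,"ty":0,"tz":0,"wx":0,"wy":0,"wz":0,"gripper":1},
  ],
)

```text
t: 5.43
ee_pos: [0.5055, -0.1336, 0.1554]
tcp_rot: [0.707, 0.707, -0.0, -0.001]
wrist_force: [1.5, 0.8, -4.9]
gripper_width: 0.477
grip_force: 71.8
```

>>> drive_tool(
  steps=[
    {"tx":-4,"ty":0,"tz":0,"wx":0,"wy":0,"wz":0,"gripper":1},
    {"tx":-4,"ty":0,"tz":0,"wx":0,"wy":0,"wz":0,"gripper":1},
    {"tx":-4,"ty":0,"tz":0,"wx":0,"wy":0,"wz":0,"gripper":1},
    {"tx":-4,"ty":0,"tz":0,"wx":0,"wy":0,"wz":0,"gripper":1},
    {"tx":-3,"ty":0,"tz":0,"wx":0,"wy":0,"wz":0,"gripper":1},
    {"tx":-1.3,"ty":0,"tz":0,"wx":0,"wy":0,"wz":0,"gripper":1},
    {"tx":0,"ty":0,"tz":0,"wx":0,"wy":0,"wz":0,"gripper":1},
    {"tx":0,"ty":0,"tz":0,"wx":0,"wy":0,"wz":0,"gripper":1},
  ],
)

```text
t: 6.1
ee_pos: [0.506, -0.3347, 0.1551]
tcp_rot: [0.708, 0.707, 0.0, -0.001]
wrist_force: [-0.0, 0.8, -5.0]
gripper_width: 0.479
grip_force: 71.8
```

Run:
```python
from h import *
s=observe();p=np.array(s['ee_pos']);print(s['t'],p)
im,d=snap('side');im2,_=snap('top')
a=cv2.resize(im[180:400,270:430],(400,550),interpolation=cv2.INTER_CUBIC);b=cv2.resize(im2[130:240,430:510],(400,550))
cv2.imwrite('pics/g2.png',np.hstack([a,b])[:,:,::-1])
```

```text
6.1 [ 0.50596496 -0.33472487  0.15505924]
```

View pics/g2.png

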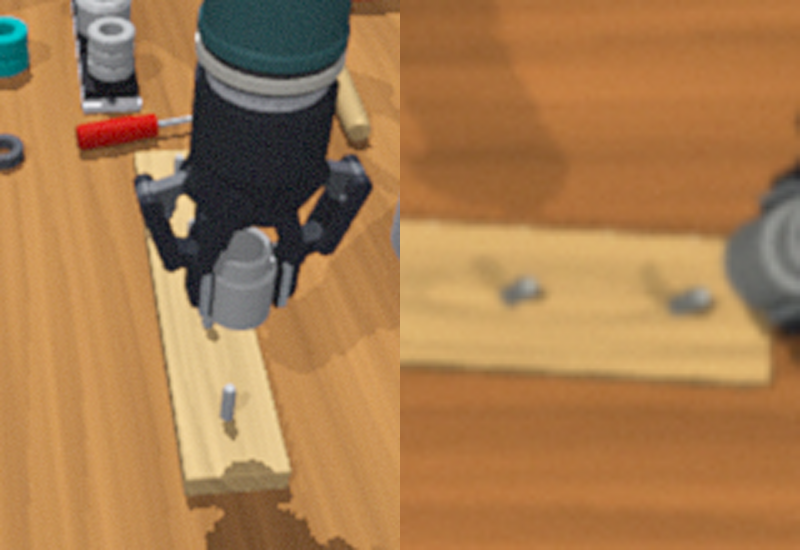

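The stepped roll is held upright over the rightmost pin. I lower it now.

>>> drive_tool(
  steps=[
    {"tx":0,"ty":0.1,"tz":3,"wx":0,"wy":0,"wz":0,"gripper":1},
    {"tx":0,"ty":0,"tz":3,"wx":0,"wy":0,"wz":0,"gripper":1},
    {"tx":0,"ty":0,"tz":2,"wx":0,"wy":0,"wz":0,"gripper":1},
    {"tx":0,"ty":0,"tz":1,"wx":0,"wy":0,"wz":0,"gripper":1},
    {"tx":0,"ty":0,"tz":0.7,"wx":0,"wy":0,"wz":0,"gripper":1},
    {"tx":0,"ty":0,"tz":0.6,"wx":0,"wy":0,"wz":0,"gripper":1},
    {"tx":0,"ty":0,"tz":0,"wx":0,"wy":0,"wz":0,"gripper":1},
    {"tx":0,"ty":0,"tz":0,"wx":0,"wy":0,"wz":0,"gripper":1},
  ],
)

```text
t: 6.87
ee_pos: [0.5088, -0.3351, 0.0543]
tcp_rot: [0.707, 0.708, 0.0, 0.001]
wrist_force: [0.8, -0.7, -3.8]
gripper_width: 0.473
grip_force: 71.8
```

>>> drive_tool(
  steps=[
    {"tx":0,"ty":-0.1,"tz":0.3,"wx":0,"wy":0,"wz":0,"gripper":1},
    {"tx":0,"ty":0,"tz":0.2,"wx":0,"wy":0,"wz":0,"gripper":1},
    {"tx":0,"ty":0,"tz":0,"wx":0,"wy":0,"wz":0,"gripper":1},
    {"tx":0,"ty":0,"tz":0,"wx":0,"wy":0,"wz":0,"gripper":1},
  ],
)

```text
t: 7.2
ee_pos: [0.507, -0.3351, 0.0486]
tcp_rot: [0.707, 0.707, 0.0, 0.0]
wrist_force: [0.6, -0.5, -4.5]
gripper_width: 0.476
grip_force: 71.8
```

>>> drive_tool(
  steps=[
    {"tx":0,"ty":0,"tz":0.1,"wx":0,"wy":0,"wz":0,"gripper":1},
    {"tx":0,"ty":0,"tz":0,"wx":0,"wy":0,"wz":0,"gripper":0.2},
    {"tx":0,"ty":0,"tz":0,"wx":0,"wy":0,"wz":0,"gripper":-1},
    {"tx":0,"ty":0,"tz":0,"wx":0,"wy":0,"wz":0,"gripper":-1},
    {"tx":0,"ty":0,"tz":0,"wx":0,"wy":0,"wz":0,"gripper":-1},
    {"tx":0,"ty":0,"tz":0,"wx":0,"wy":0,"wz":0,"gripper":-1},
    {"tx":0,"ty":0,"tz":0,"wx":0,"wy":0,"wz":0,"gripper":-1},
    {"tx":0,"ty":0,"tz":0,"wx":0,"wy":0,"wz":0,"gripper":-1},
  ],
)

```text
t: 7.87
ee_pos: [0.5071, -0.335, 0.0474]
tcp_rot: [0.707, 0.707, 0.0, 0.0]
wrist_force: [0.7, -0.7, 1.1]
gripper_width: 1.001
grip_force: 0.0
```

>>> drive_tool(
  steps=[
    {"tx":0,"ty":0,"tz":-2,"wx":0,"wy":0,"wz":0,"gripper":-1},
    {"tx":0,"ty":0,"tz":-4,"wx":0,"wy":0,"wz":0,"gripper":-1},
    {"tx":0,"ty":0,"tz":-4,"wx":0,"wy":0,"wz":0,"gripper":-1},
    {"tx":2,"ty":0,"tz":0,"wx":0,"wy":0,"wz":0,"gripper":-1},
    {"tx":4,"ty":-0.1,"tz":0,"wx":0,"wy":0,"wz":0,"gripper":-1},
    {"tx":4,"ty":-0.1,"tz":0,"wx":0,"wy":0,"wz":0,"gripper":-1},
    {"tx":4,"ty":-0.1,"tz":0,"wx":0,"wy":0,"wz":0,"gripper":-1},
    {"tx":4,"ty":-0.1,"tz":0,"wx":0,"wy":0,"wz":0,"gripper":-1},
  ],
)

```text
t: 8.53
ee_pos: [0.5025, -0.1535, 0.1476]
tcp_rot: [0.707, 0.707, 0.0, 0.0]
wrist_force: [0.6, 0.7, -0.0]
gripper_width: 1.003
grip_force: 0.0
```

>>> drive_tool(
  steps=[
    {"tx":4,"ty":-0.1,"tz":0,"wx":0,"wy":0,"wz":0,"gripper":-1},
    {"tx":4,"ty":-0.1,"tz":0,"wx":0,"wy":0,"wz":0,"gripper":-1},
    {"tx":4,"ty":-0.1,"tz":0,"wx":0,"wy":0,"wz":0,"gripper":-1},
    {"tx":4,"ty":-0.1,"tz":0,"wx":0,"wy":0,"wz":0,"gripper":-1},
    {"tx":4,"ty":-0.1,"tz":0,"wx":0,"wy":0,"wz":0,"gripper":-1},
    {"tx":4,"ty":-0.1,"tz":0,"wx":0,"wy":0,"wz":0,"gripper":-1},
    {"tx":4,"ty":0,"tz":0,"wx":0,"wy":0,"wz":0,"gripper":-1},
    {"tx":4,"ty":0,"tz":0,"wx":0,"wy":0,"wz":0,"gripper":-1},
  ],
)

```text
t: 9.2
ee_pos: [0.4962, 0.167, 0.1476]
tcp_rot: [0.707, 0.707, 0.0, 0.0]
wrist_force: [0.4, -1.1, -1.2]
gripper_width: 1.003
grip_force: 0.0
```

>>> drive_tool(
  steps=[
    {"tx":4,"ty":0,"tz":0,"wx":0,"wy":0,"wz":0,"gripper":-1},
    {"tx":3,"ty":0,"tz":0,"wx":0,"wy":0,"wz":0,"gripper":-1},
    {"tx":0,"ty":0,"tz":0,"wx":0,"wy":0,"wz":0,"gripper":-1},
    {"tx":0,"ty":0,"tz":0,"wx":0,"wy":0,"wz":0,"gripper":-1},
    {"tx":0,"ty":0,"tz":0,"wx":0,"wy":0,"wz":0,"gripper":-1},
  ],
)

```text
t: 9.62
ee_pos: [0.4962, 0.2348, 0.147]
tcp_rot: [0.707, 0.708, -0.0, 0.0]
wrist_force: [0.1, 0.6, 0.1]
gripper_width: 0.998
grip_force: 0.0
```

```bash
cat > fit.py <<'E'
from h import *
import sys
# args: pixel col,row, top height
def fit(uu,vv,h):
    im,d=get_image('top'); c=camera_model('top')
    v,u=np.mgrid[0:400,0:640]
    P=np.stack([(u-c['cx'])/c['fx']*d,(v-c['cy'])/c['fy']*d,d],-1)-np.array(c['t']); W=P@np.array(c['R']); W[d==0]=-1
    w=W[vv-18:vv+18,uu-17:uu+17].reshape(-1,3); w=w[(w[:,2]>h-.006)&(w[:,2]<h+.01)]
    lo,hi=np.percentile(w,1,0),np.percentile(w,99,0); return np.round((lo+hi)/2,4)[:2],np.round(hi-lo,4)[:2],np.percentile(w[:,2],50)
print(fit(int(sys.argv[1]),int(sys.argv[2]),float(sys.argv[3])))
s=observe();print(s['t'],s['ee_pos'])
E
python3 fit.py 490 187 .074
```

```text
(array([ 0.5073, -0.3337]), array([0.0318, 0.0332]), np.float64(0.07270151893444335))
9.6667 [0.49633754 0.23418353 0.14704653]
```

>>> drive_tool(
  steps=[
    {"tx":0.8,"ty":-0.1,"tz":0,"wx":0,"wy":0,"wz":0,"gripper":-1},
    {"tx":0,"ty":0,"tz":3,"wx":0,"wy":0,"wz":0,"gripper":-1},
    {"tx":0,"ty":0,"tz":3,"wx":0,"wy":0,"wz":0,"gripper":-1},
    {"tx":0,"ty":0,"tz":2,"wx":0,"wy":0,"wz":0,"gripper":-1},
    {"tx":0,"ty":0,"tz":1.2,"wx":0,"wy":0,"wz":0,"gripper":-1},
    {"tx":0,"ty":0,"tz":0.7,"wx":0,"wy":0,"wz":0,"gripper":-1},
    {"tx":0,"ty":0,"tz":0,"wx":0,"wy":0,"wz":0,"gripper":-1},
    {"tx":0,"ty":0,"tz":0,"wx":0,"wy":0,"wz":0,"gripper":-1},
  ],
)

```text
t: 10.33
ee_pos: [0.4962, 0.243, 0.0489]
tcp_rot: [0.707, 0.707, 0.0, 0.0]
wrist_force: [0.4, 0.9, 0.4]
gripper_width: 1.0
grip_force: 0.0
```

>>> drive_tool(
  steps=[
    {"tx":0,"ty":0,"tz":0,"wx":0,"wy":0,"wz":0,"gripper":1},
    {"tx":0,"ty":0,"tz":0,"wx":0,"wy":0,"wz":0,"gripper":1},
    {"tx":0,"ty":0,"tz":0,"wx":0,"wy":0,"wz":0,"gripper":1},
    {"tx":0,"ty":0,"tz":0,"wx":0,"wy":0,"wz":0,"gripper":1},
    {"tx":0,"ty":0,"tz":0,"wx":0,"wy":0,"wz":0,"gripper":1},
    {"tx":0,"ty":0,"tz":0,"wx":0,"wy":0,"wz":0,"gripper":1},
    {"tx":0,"ty":0,"tz":0,"wx":0,"wy":0,"wz":0,"gripper":1},
    {"tx":0,"ty":0,"tz":0,"wx":0,"wy":0,"wz":0,"gripper":1},
  ],
  squeeze=70,
)

```text
t: 11.0
ee_pos: [0.4965, 0.2436, 0.0502]
tcp_rot: [0.707, 0.707, 0.001, 0.0]
wrist_force: [-1.4, 0.1, 5.7]
gripper_width: 0.612
grip_force: 74.0
```

>>> drive_tool(
  steps=[
    {"tx":0,"ty":0,"tz":-2,"wx":0,"wy":0,"wz":0,"gripper":1},
    {"tx":0,"ty":0,"tz":-3.5,"wx":0,"wy":0,"wz":0,"gripper":1},
    {"tx":0,"ty":0,"tz":-3.5,"wx":0,"wy":0,"wz":0,"gripper":1},
    {"tx":0,"ty":0,"tz":-1.5,"wx":0,"wy":0,"wz":0,"gripper":1},
    {"tx":-2,"ty":0,"tz":0,"wx":0,"wy":0,"wz":0,"gripper":1},
    {"tx":-3.5,"ty":0.1,"tz":0,"wx":0,"wy":0,"wz":0,"gripper":1},
    {"tx":-4,"ty":0.1,"tz":0,"wx":0,"wy":0,"wz":0,"gripper":1},
    {"tx":-4,"ty":0.1,"tz":0,"wx":0,"wy":0,"wz":0,"gripper":1},
  ],
)

```text
t: 11.67
ee_pos: [0.4977, 0.1072, 0.153]
tcp_rot: [0.706, 0.708, -0.0, -0.0]
wrist_force: [0.7, -0.6, -5.0]
gripper_width: 0.612
grip_force: 75.4
```

>>> drive_tool(
  steps=[
    {"tx":-4,"ty":0.2,"tz":0,"wx":0,"wy":0,"wz":0,"gripper":1},
    {"tx":-4,"ty":0.2,"tz":0,"wx":0,"wy":0,"wz":0,"gripper":1},
    {"tx":-4,"ty":0.2,"tz":0,"wx":0,"wy":0,"wz":0,"gripper":1},
    {"tx":-4,"ty":0.2,"tz":0,"wx":0,"wy":0,"wz":0,"gripper":1},
    {"tx":-4,"ty":0.2,"tz":0,"wx":0,"wy":0,"wz":0,"gripper":1},
    {"tx":-4,"ty":0.2,"tz":0,"wx":0,"wy":0,"wz":0,"gripper":1},
    {"tx":-4,"ty":0.1,"tz":0,"wx":0,"wy":0,"wz":0,"gripper":1},
    {"tx":-3.5,"ty":0,"tz":0,"wx":0,"wy":0,"wz":0,"gripper":1},
  ],
)

```text
t: 12.33
ee_pos: [0.5111, -0.2092, 0.1529]
tcp_rot: [0.707, 0.707, -0.0, -0.0]
wrist_force: [0.1, 0.3, -3.6]
gripper_width: 0.612
grip_force: 75.3
```

>>> drive_tool(
  steps=[
    {"tx":-3,"ty":0,"tz":0,"wx":0,"wy":0,"wz":0,"gripper":1},
    {"tx":-1.5,"ty":0,"tz":0,"wx":0,"wy":0,"wz":0,"gripper":1},
    {"tx":0,"ty":0,"tz":0,"wx":0,"wy":0,"wz":0,"gripper":1},
    {"tx":0,"ty":0,"tz":0,"wx":0,"wy":0,"wz":0,"gripper":1},
    {"tx":0,"ty":0,"tz":0,"wx":0,"wy":0,"wz":0,"gripper":1},
  ],
)

```text
t: 12.75
ee_pos: [0.5112, -0.2507, 0.1526]
tcp_rot: [0.707, 0.707, 0.0, -0.001]
wrist_force: [0.2, 0.4, -5.8]
gripper_width: 0.609
grip_force: 75.4
```

>>> drive_tool(
  steps=[
    {"tx":-0.4,"ty":0.1,"tz":3,"wx":0,"wy":0,"wz":0,"gripper":1},
    {"tx":0,"ty":0,"tz":3,"wx":0,"wy":0,"wz":0,"gripper":1},
    {"tx":0,"ty":0,"tz":2,"wx":0,"wy":0,"wz":0,"gripper":1},
    {"tx":0,"ty":0,"tz":1,"wx":0,"wy":0,"wz":0,"gripper":1},
    {"tx":0,"ty":0,"tz":0.7,"wx":0,"wy":0,"wz":0,"gripper":1},
    {"tx":0,"ty":0,"tz":0.3,"wx":0,"wy":0,"wz":0,"gripper":1},
    {"tx":0,"ty":0,"tz":0,"wx":0,"wy":0,"wz":0,"gripper":1},
    {"tx":0,"ty":0,"tz":0,"wx":0,"wy":0,"wz":0,"gripper":1},
  ],
)

```text
t: 13.42
ee_pos: [0.5141, -0.2562, 0.0546]
tcp_rot: [0.707, 0.708, 0.0, 0.001]
wrist_force: [0.4, 0.6, -5.1]
gripper_width: 0.612
grip_force: 75.3
```

>>> drive_tool(
  steps=[
    {"tx":0,"ty":0,"tz":0.3,"wx":0,"wy":0,"wz":0,"gripper":1},
    {"tx":0,"ty":0,"tz":0.1,"wx":0,"wy":0,"wz":0,"gripper":1},
    {"tx":0,"ty":0,"tz":0,"wx":0,"wy":0,"wz":0,"gripper":1},
    {"tx":0,"ty":0,"tz":0,"wx":0,"wy":0,"wz":0,"gripper":1},
  ],
)

```text
t: 13.75
ee_pos: [0.5137, -0.2564, 0.0502]
tcp_rot: [0.707, 0.707, 0.0, 0.001]
wrist_force: [-0.1, 0.1, -2.1]
gripper_width: 0.615
grip_force: 75.6
```

>>> drive_tool(
  steps=[
    {"tx":0,"ty":0,"tz":0,"wx":0,"wy":0,"wz":0,"gripper":0.1},
    {"tx":0,"ty":0,"tz":0,"wx":0,"wy":0,"wz":0,"gripper":-1},
    {"tx":0,"ty":0,"tz":0,"wx":0,"wy":0,"wz":0,"gripper":-1},
    {"tx":0,"ty":0,"tz":0,"wx":0,"wy":0,"wz":0,"gripper":-1},
    {"tx":0,"ty":0,"tz":0,"wx":0,"wy":0,"wz":0,"gripper":-1},
    {"tx":0,"ty":0,"tz":0,"wx":0,"wy":0,"wz":0,"gripper":-1},
    {"tx":0,"ty":0,"tz":-2,"wx":0,"wy":0,"wz":0,"gripper":-1},
    {"tx":0,"ty":0,"tz":-4,"wx":0,"wy":0,"wz":0,"gripper":-1},
  ],
)

```text
t: 14.42
ee_pos: [0.5086, -0.2536, 0.1043]
tcp_rot: [0.707, 0.707, -0.002, -0.006]
wrist_force: [0.8, 0.5, -0.4]
gripper_width: 0.997
grip_force: 0.0
```

>>> drive_tool(
  steps=[
    {"tx":0,"ty":0,"tz":-4,"wx":0,"wy":0,"wz":0,"gripper":-1},
    {"tx":2,"ty":-0.2,"tz":0,"wx":0,"wy":0,"wz":0,"gripper":-1},
    {"tx":4,"ty":-0.2,"tz":0,"wx":0,"wy":0,"wz":0,"gripper":-1},
    {"tx":4,"ty":-0.2,"tz":0,"wx":0,"wy":0,"wz":0,"gripper":-1},
    {"tx":4,"ty":-0.2,"tz":0,"wx":0,"wy":0,"wz":0,"gripper":-1},
    {"tx":4,"ty":-0.2,"tz":0,"wx":0,"wy":0,"wz":0,"gripper":-1},
    {"tx":4,"ty":-0.2,"tz":0,"wx":0,"wy":0,"wz":0,"gripper":-1},
    {"tx":4,"ty":-0.2,"tz":0,"wx":0,"wy":0,"wz":0,"gripper":-1},
  ],
)

```text
t: 15.08
ee_pos: [0.4983, 0.0058, 0.1496]
tcp_rot: [0.707, 0.707, 0.0, 0.0]
wrist_force: [0.9, -0.9, -0.1]
gripper_width: 1.001
grip_force: 0.0
```

>>> drive_tool(
  steps=[
    {"tx":4,"ty":-0.2,"tz":0,"wx":0,"wy":0,"wz":0,"gripper":-1},
    {"tx":4,"ty":-0.2,"tz":0,"wx":0,"wy":0,"wz":0,"gripper":-1},
    {"tx":4,"ty":-0.2,"tz":0,"wx":0,"wy":0,"wz":0,"gripper":-1},
    {"tx":3,"ty":0,"tz":0,"wx":0,"wy":0,"wz":0,"gripper":-1},
    {"tx":1,"ty":0,"tz":0,"wx":0,"wy":0,"wz":0,"gripper":-1},
    {"tx":0,"ty":0,"tz":0,"wx":0,"wy":0,"wz":0,"gripper":-1},
    {"tx":0,"ty":0,"tz":0,"wx":0,"wy":0,"wz":0,"gripper":-1},
    {"tx":0,"ty":0,"tz":0,"wx":0,"wy":0,"wz":0,"gripper":-1},
  ],
)

```text
t: 15.75
ee_pos: [0.4925, 0.1628, 0.1491]
tcp_rot: [0.707, 0.707, -0.0, 0.0]
wrist_force: [0.4, -0.7, 0.2]
gripper_width: 1.005
grip_force: 0.0
```

```bash
python3 fit.py 456 185 .066
```

```text
(array([ 0.5136, -0.2564]), array([0.0507, 0.0516]), np.float64(0.06574453716049591))
15.8 [0.49258374 0.16256153 0.14907608]
```

>>> drive_tool(
  steps=[
    {"tx":0.2,"ty":0.05,"tz":0,"wx":0,"wy":0,"wz":0,"gripper":-1},
    {"tx":0,"ty":0,"tz":3,"wx":0,"wy":0,"wz":0,"gripper":-1},
    {"tx":0,"ty":0,"tz":3,"wx":0,"wy":0,"wz":0,"gripper":-1},
    {"tx":0,"ty":0,"tz":2,"wx":0,"wy":0,"wz":0,"gripper":-1},
    {"tx":0,"ty":0,"tz":1.4,"wx":0,"wy":0,"wz":0,"gripper":-1},
    {"tx":0,"ty":0,"tz":0.8,"wx":0,"wy":0,"wz":0,"gripper":-1},
    {"tx":0,"ty":0,"tz":0,"wx":0,"wy":0,"wz":0,"gripper":-1},
    {"tx":0,"ty":0,"tz":0,"wx":0,"wy":0,"wz":0,"gripper":-1},
  ],
)

```text
t: 16.47
ee_pos: [0.4934, 0.1655, 0.0474]
tcp_rot: [0.707, 0.707, -0.0, -0.0]
wrist_force: [0.5, -1.1, 0.8]
gripper_width: 1.0
grip_force: 0.0
```

>>> drive_tool(
  steps=[
    {"tx":0,"ty":0,"tz":0,"wx":0,"wy":0,"wz":0,"gripper":1},
    {"tx":0,"ty":0,"tz":0,"wx":0,"wy":0,"wz":0,"gripper":1},
    {"tx":0,"ty":0,"tz":0,"wx":0,"wy":0,"wz":0,"gripper":1},
    {"tx":0,"ty":0,"tz":0,"wx":0,"wy":0,"wz":0,"gripper":1},
    {"tx":0,"ty":0,"tz":0,"wx":0,"wy":0,"wz":0,"gripper":1},
    {"tx":0,"ty":0,"tz":0,"wx":0,"wy":0,"wz":0,"gripper":1},
    {"tx":0,"ty":0,"tz":0,"wx":0,"wy":0,"wz":0,"gripper":1},
    {"tx":0,"ty":0,"tz":0,"wx":0,"wy":0,"wz":0,"gripper":1},
  ],
  squeeze=70,
)

```text
t: 17.13
ee_pos: [0.4935, 0.1662, 0.0491]
tcp_rot: [0.707, 0.707, 0.0, 0.0]
wrist_force: [-3.2, -0.5, 6.7]
gripper_width: 0.685
grip_force: 74.5
```

>>> drive_tool(
  steps=[
    {"tx":0,"ty":0,"tz":-2,"wx":0,"wy":0,"wz":0,"gripper":1},
    {"tx":0,"ty":0,"tz":-3.5,"wx":0,"wy":0,"wz":0,"gripper":1},
    {"tx":0,"ty":0,"tz":-3.5,"wx":0,"wy":0,"wz":0,"gripper":1},
    {"tx":0,"ty":0,"tz":-1.5,"wx":0,"wy":0,"wz":0,"gripper":1},
    {"tx":-2,"ty":0.2,"tz":0,"wx":0,"wy":0,"wz":0,"gripper":1},
    {"tx":-3.5,"ty":0.3,"tz":0,"wx":0,"wy":0,"wz":0,"gripper":1},
    {"tx":-4,"ty":0.3,"tz":0,"wx":0,"wy":0,"wz":0,"gripper":1},
    {"tx":-4,"ty":0.3,"tz":0,"wx":0,"wy":0,"wz":0,"gripper":1},
  ],
)

```text
t: 17.8
ee_pos: [0.5026, 0.0303, 0.1514]
tcp_rot: [0.706, 0.708, -0.001, -0.001]
wrist_force: [0.8, -0.3, -9.9]
gripper_width: 0.685
grip_force: 79.7
```

>>> drive_tool(
  steps=[
    {"tx":-4,"ty":0.3,"tz":0,"wx":0,"wy":0,"wz":0,"gripper":1},
    {"tx":-4,"ty":0.3,"tz":0,"wx":0,"wy":0,"wz":0,"gripper":1},
    {"tx":-4,"ty":0.3,"tz":0,"wx":0,"wy":0,"wz":0,"gripper":1},
    {"tx":-4,"ty":0.3,"tz":0,"wx":0,"wy":0,"wz":0,"gripper":1},
    {"tx":-3,"ty":0.2,"tz":0,"wx":0,"wy":0,"wz":0,"gripper":1},
    {"tx":-1.5,"ty":0,"tz":0,"wx":0,"wy":0,"wz":0,"gripper":1},
    {"tx":0,"ty":0,"tz":0,"wx":0,"wy":0,"wz":0,"gripper":1},
    {"tx":0,"ty":0,"tz":0,"wx":0,"wy":0,"wz":0,"gripper":1},
  ],
)

```text
t: 18.47
ee_pos: [0.5169, -0.1743, 0.1509]
tcp_rot: [0.708, 0.706, -0.0, -0.001]
wrist_force: [-0.5, 0.6, -8.9]
gripper_width: 0.686
grip_force: 79.7
```

>>> drive_tool(
  steps=[
    {"tx":0,"ty":0,"tz":0,"wx":0,"wy":0,"wz":0,"gripper":1},
    {"tx":0,"ty":0,"tz":0,"wx":0,"wy":0,"wz":0,"gripper":1},
  ],
)

```text
t: 18.63
ee_pos: [0.5175, -0.1726, 0.1515]
tcp_rot: [0.707, 0.708, -0.0, -0.001]
wrist_force: [0.6, -0.1, -7.8]
gripper_width: 0.691
grip_force: 79.7
```

>>> drive_tool(
  steps=[
    {"tx":-0.2,"ty":0,"tz":3,"wx":0,"wy":0,"wz":0,"gripper":1},
    {"tx":0,"ty":0,"tz":3,"wx":0,"wy":0,"wz":0,"gripper":1},
    {"tx":0,"ty":0,"tz":2,"wx":0,"wy":0,"wz":0,"gripper":1},
    {"tx":0,"ty":0,"tz":1,"wx":0,"wy":0,"wz":0,"gripper":1},
    {"tx":0,"ty":0,"tz":0.6,"wx":0,"wy":0,"wz":0,"gripper":1},
    {"tx":0,"ty":0,"tz":0.3,"wx":0,"wy":0,"wz":0,"gripper":1},
    {"tx":0,"ty":0,"tz":0,"wx":0,"wy":0,"wz":0,"gripper":1},
    {"tx":0,"ty":0,"tz":0,"wx":0,"wy":0,"wz":0,"gripper":1},
  ],
)

```text
t: 19.3
ee_pos: [0.5197, -0.1762, 0.0547]
tcp_rot: [0.707, 0.707, 0.001, 0.001]
wrist_force: [-0.5, -0.5, -7.5]
gripper_width: 0.683
grip_force: 79.6
```

>>> drive_tool(
  steps=[
    {"tx":0,"ty":0,"tz":0.2,"wx":0,"wy":0,"wz":0,"gripper":1},
    {"tx":0,"ty":0,"tz":0,"wx":0,"wy":0,"wz":0,"gripper":1},
    {"tx":0,"ty":0,"tz":0,"wx":0,"wy":0,"wz":0,"gripper":1},
  ],
)

```text
t: 19.55
ee_pos: [0.5188, -0.1762, 0.052]
tcp_rot: [0.707, 0.707, 0.0, 0.001]
wrist_force: [0.4, -0.3, -8.8]
gripper_width: 0.686
grip_force: 79.7
```

>>> drive_tool(
  steps=[
    {"tx":0,"ty":-0.1,"tz":0.2,"wx":0,"wy":0,"wz":0,"gripper":1},
    {"tx":0,"ty":0,"tz":0.1,"wx":0,"wy":0,"wz":0,"gripper":1},
    {"tx":0,"ty":0,"tz":0,"wx":0,"wy":0,"wz":0,"gripper":1},
    {"tx":0,"ty":0,"tz":0,"wx":0,"wy":0,"wz":0,"gripper":1},
  ],
)

```text
t: 19.88
ee_pos: [0.5177, -0.1762, 0.0492]
tcp_rot: [0.707, 0.707, 0.0, 0.0]
wrist_force: [-3.4, 0.2, 0.6]
gripper_width: 0.683
grip_force: 80.6
```

>>> drive_tool(
  steps=[
    {"tx":0,"ty":0,"tz":0,"wx":0,"wy":0,"wz":0,"gripper":-0.1},
    {"tx":0,"ty":0,"tz":0,"wx":0,"wy":0,"wz":0,"gripper":-1},
    {"tx":0,"ty":0,"tz":0,"wx":0,"wy":0,"wz":0,"gripper":-1},
    {"tx":0,"ty":0,"tz":0,"wx":0,"wy":0,"wz":0,"gripper":-1},
    {"tx":0,"ty":0,"tz":0,"wx":0,"wy":0,"wz":0,"gripper":-1},
    {"tx":0,"ty":0,"tz":0,"wx":0,"wy":0,"wz":0,"gripper":-1},
    {"tx":0,"ty":0,"tz":-2,"wx":0,"wy":0,"wz":0,"gripper":-1},
    {"tx":0,"ty":0,"tz":-4,"wx":0,"wy":0,"wz":0,"gripper":-1},
  ],
)

```text
t: 20.55
ee_pos: [0.5129, -0.1742, 0.1035]
tcp_rot: [0.707, 0.707, -0.002, -0.005]
wrist_force: [-0.0, -0.3, -0.1]
gripper_width: 0.998
grip_force: 0.0
```

>>> drive_tool(
  steps=[
    {"tx":0,"ty":0,"tz":-4,"wx":0,"wy":0,"wz":0,"gripper":-1},
    {"tx":2,"ty":-0.3,"tz":0,"wx":0,"wy":0,"wz":0,"gripper":-1},
    {"tx":4,"ty":-0.4,"tz":0,"wx":0,"wy":0,"wz":0,"gripper":-1},
    {"tx":4,"ty":-0.4,"tz":0,"wx":0,"wy":0,"wz":0,"gripper":-1},
    {"tx":4,"ty":-0.4,"tz":0,"wx":0,"wy":0,"wz":0,"gripper":-1},
    {"tx":4,"ty":-0.4,"tz":0,"wx":0,"wy":0,"wz":0,"gripper":-1},
    {"tx":4,"ty":-0.4,"tz":0,"wx":0,"wy":0,"wz":0,"gripper":-1},
    {"tx":3,"ty":-0.4,"tz":0,"wx":0,"wy":0,"wz":0,"gripper":-1},
  ],
)

```text
t: 21.22
ee_pos: [0.4897, 0.0767, 0.1486]
tcp_rot: [0.707, 0.708, 0.001, 0.0]
wrist_force: [0.7, -1.0, 0.0]
gripper_width: 0.999
grip_force: 0.0
```

>>> drive_tool(
  steps=[
    {"tx":1.3,"ty":-0.1,"tz":0,"wx":0,"wy":0,"wz":0,"gripper":-1},
    {"tx":0,"ty":0,"tz":0,"wx":0,"wy":0,"wz":0,"gripper":-1},
    {"tx":0,"ty":0,"tz":0,"wx":0,"wy":0,"wz":0,"gripper":-1},
    {"tx":0,"ty":0,"tz":0,"wx":0,"wy":0,"wz":0,"gripper":-1},
  ],
)

```text
t: 21.55
ee_pos: [0.4893, 0.0866, 0.1483]
tcp_rot: [0.707, 0.707, -0.0, 0.0]
wrist_force: [-0.2, 0.3, -0.2]
gripper_width: 0.997
grip_force: 0.0
```

```bash
python3 fit.py 422 184 .064; python3 fit.py 309 198 .070
```

```text
(array([ 0.5176, -0.177 ]), array([0.0561, 0.057 ]), np.float64(0.06327602411347126))
21.6 [0.48933606 0.08622736 0.14827092]
(array([0.4829, 0.0688]), array([0.0234, 0.0093]), np.float64(0.0701336612590876))
21.65 [0.48937924 0.08605063 0.14826812]
```

>>> drive_tool(
  steps=[
    {"tx":0,"ty":0.05,"tz":3,"wx":0,"wy":0,"wz":0,"gripper":-1},
    {"tx":0,"ty":0,"tz":3,"wx":0,"wy":0,"wz":0,"gripper":-1},
    {"tx":0,"ty":0,"tz":2,"wx":0,"wy":0,"wz":0,"gripper":-1},
    {"tx":0,"ty":0,"tz":1.3,"wx":0,"wy":0,"wz":0,"gripper":-1},
    {"tx":0,"ty":0,"tz":0.7,"wx":0,"wy":0,"wz":0,"gripper":-1},
    {"tx":0,"ty":0,"tz":0,"wx":0,"wy":0,"wz":0,"gripper":-1},
    {"tx":0,"ty":0,"tz":0,"wx":0,"wy":0,"wz":0,"gripper":-1},
  ],
)

```text
t: 22.23
ee_pos: [0.49, 0.0864, 0.0484]
tcp_rot: [0.707, 0.707, -0.0, -0.0]
wrist_force: [0.2, -0.3, 0.8]
gripper_width: 1.004
grip_force: 0.0
```

>>> drive_tool(
  steps=[
    {"tx":0,"ty":0,"tz":0,"wx":0,"wy":0,"wz":0,"gripper":1},
    {"tx":0,"ty":0,"tz":0,"wx":0,"wy":0,"wz":0,"gripper":1},
    {"tx":0,"ty":0,"tz":0,"wx":0,"wy":0,"wz":0,"gripper":1},
    {"tx":0,"ty":0,"tz":0,"wx":0,"wy":0,"wz":0,"gripper":1},
    {"tx":0,"ty":0,"tz":0,"wx":0,"wy":0,"wz":0,"gripper":1},
    {"tx":0,"ty":0,"tz":0,"wx":0,"wy":0,"wz":0,"gripper":1},
    {"tx":0,"ty":0,"tz":0,"wx":0,"wy":0,"wz":0,"gripper":1},
    {"tx":0,"ty":0,"tz":0,"wx":0,"wy":0,"wz":0,"gripper":1},
  ],
  squeeze=70,
)

```text
t: 22.9
ee_pos: [0.4906, 0.0872, 0.0497]
tcp_rot: [0.707, 0.707, 0.001, 0.001]
wrist_force: [-1.7, -1.2, 4.0]
gripper_width: 0.541
grip_force: 72.2
```

>>> drive_tool(
  steps=[
    {"tx":0,"ty":0,"tz":-2,"wx":0,"wy":0,"wz":0,"gripper":1},
    {"tx":0,"ty":0,"tz":-3.5,"wx":0,"wy":0,"wz":0,"gripper":1},
    {"tx":0,"ty":0,"tz":-3.5,"wx":0,"wy":0,"wz":0,"gripper":1},
    {"tx":0,"ty":0,"tz":-1.5,"wx":0,"wy":0,"wz":0,"gripper":1},
    {"tx":-2,"ty":0.4,"tz":0,"wx":0,"wy":0,"wz":0,"gripper":1},
    {"tx":-3.5,"ty":0.7,"tz":0,"wx":0,"wy":0,"wz":0,"gripper":1},
    {"tx":-4,"ty":0.7,"tz":0,"wx":0,"wy":0,"wz":0,"gripper":1},
    {"tx":-4,"ty":0.7,"tz":0,"wx":0,"wy":0,"wz":0,"gripper":1},
  ],
)

```text
t: 23.57
ee_pos: [0.5143, -0.0486, 0.1533]
tcp_rot: [0.706, 0.708, -0.0, -0.0]
wrist_force: [1.3, 0.4, -4.6]
gripper_width: 0.544
grip_force: 73.3
```

>>> drive_tool(
  steps=[
    {"tx":-3,"ty":0.6,"tz":0,"wx":0,"wy":0,"wz":0,"gripper":1},
    {"tx":-1.7,"ty":0.1,"tz":0,"wx":0,"wy":0,"wz":0,"gripper":1},
    {"tx":0,"ty":0,"tz":0,"wx":0,"wy":0,"wz":0,"gripper":1},
    {"tx":0,"ty":0,"tz":0,"wx":0,"wy":0,"wz":0,"gripper":1},
    {"tx":0,"ty":0,"tz":0,"wx":0,"wy":0,"wz":0,"gripper":1},
  ],
)

```text
t: 23.98
ee_pos: [0.521, -0.0943, 0.1527]
tcp_rot: [0.707, 0.707, -0.0, -0.001]
wrist_force: [-0.5, -0.3, -4.0]
gripper_width: 0.541
grip_force: 73.3
```

>>> drive_tool(
  steps=[
    {"tx":0,"ty":0.1,"tz":3,"wx":0,"wy":0,"wz":0,"gripper":1},
    {"tx":0,"ty":0,"tz":3,"wx":0,"wy":0,"wz":0,"gripper":1},
    {"tx":0,"ty":0,"tz":2,"wx":0,"wy":0,"wz":0,"gripper":1},
    {"tx":0,"ty":0,"tz":1,"wx":0,"wy":0,"wz":0,"gripper":1},
    {"tx":0,"ty":0,"tz":0.7,"wx":0,"wy":0,"wz":0,"gripper":1},
    {"tx":0,"ty":0,"tz":0.3,"wx":0,"wy":0,"wz":0,"gripper":1},
    {"tx":0,"ty":0,"tz":0,"wx":0,"wy":0,"wz":0,"gripper":1},
    {"tx":0,"ty":0,"tz":0,"wx":0,"wy":0,"wz":0,"gripper":1},
  ],
)

```text
t: 24.65
ee_pos: [0.524, -0.0949, 0.0545]
tcp_rot: [0.707, 0.708, 0.001, 0.001]
wrist_force: [-0.3, -0.3, -4.2]
gripper_width: 0.543
grip_force: 73.3
```

>>> drive_tool(
  steps=[
    {"tx":0,"ty":0,"tz":0.2,"wx":0,"wy":0,"wz":0,"gripper":1},
    {"tx":0,"ty":0,"tz":0.2,"wx":0,"wy":0,"wz":0,"gripper":1},
    {"tx":0,"ty":0,"tz":0,"wx":0,"wy":0,"wz":0,"gripper":1},
    {"tx":0,"ty":0,"tz":0,"wx":0,"wy":0,"wz":0,"gripper":1},
  ],
)

```text
t: 24.98
ee_pos: [0.5232, -0.0951, 0.0498]
tcp_rot: [0.707, 0.707, 0.0, 0.0]
wrist_force: [1.1, -0.1, -3.0]
gripper_width: 0.539
grip_force: 73.5
```

>>> drive_tool(
  steps=[
    {"tx":0,"ty":0,"tz":0,"wx":0,"wy":0,"wz":0,"gripper":0.1},
    {"tx":0,"ty":0,"tz":0,"wx":0,"wy":0,"wz":0,"gripper":-1},
    {"tx":0,"ty":0,"tz":0,"wx":0,"wy":0,"wz":0,"gripper":-1},
    {"tx":0,"ty":0,"tz":0,"wx":0,"wy":0,"wz":0,"gripper":-1},
    {"tx":0,"ty":0,"tz":0,"wx":0,"wy":0,"wz":0,"gripper":-1},
    {"tx":0,"ty":0,"tz":0,"wx":0,"wy":0,"wz":0,"gripper":-1},
    {"tx":0,"ty":0,"tz":-2,"wx":0,"wy":0,"wz":0,"gripper":-1},
    {"tx":0,"ty":0,"tz":-4,"wx":0,"wy":0,"wz":0,"gripper":-1},
  ],
)

```text
t: 25.65
ee_pos: [0.5181, -0.0939, 0.1047]
tcp_rot: [0.707, 0.707, -0.003, -0.005]
wrist_force: [1.0, -0.0, -0.0]
gripper_width: 1.003
grip_force: 0.0
```

>>> drive_tool(
  steps=[
    {"tx":0,"ty":0,"tz":-4,"wx":0,"wy":0,"wz":0,"gripper":-1},
    {"tx":2,"ty":-0.3,"tz":0,"wx":0,"wy":0,"wz":0,"gripper":-1},
    {"tx":4,"ty":0,"tz":0,"wx":0,"wy":0,"wz":0,"gripper":-1},
    {"tx":4,"ty":0,"tz":0,"wx":0,"wy":0,"wz":0,"gripper":-1},
    {"tx":4,"ty":0,"tz":0,"wx":0,"wy":0,"wz":0,"gripper":-1},
    {"tx":4,"ty":0,"tz":0,"wx":0,"wy":0,"wz":0,"gripper":-1},
    {"tx":0,"ty":0,"tz":0,"wx":0,"wy":0,"wz":0,"gripper":-1},
    {"tx":0,"ty":0,"tz":0,"wx":0,"wy":0,"wz":0,"gripper":-1},
  ],
)

```text
t: 26.32
ee_pos: [0.5195, 0.0871, 0.1494]
tcp_rot: [0.705, 0.709, 0.0, 0.0]
wrist_force: [-0.3, -0.0, -0.7]
gripper_width: 1.004
grip_force: 0.0
```

```bash
for a in "388 182 .070" "422 184 .064" "456 185 .066" "490 187 .074"; do python3 fit.py $a; done; python3 -c "
from h import *
im,_=snap('side');im2,_=snap('top')
a=cv2.resize(im[200:390,290:410],(360,570),interpolation=cv2.INTER_CUBIC);b=cv2.resize(im2[150:225,355:515],(430,570))
cv2.imwrite('pics/f.png',np.hstack([a,b])[:,:,::-1])"
```

```text
(array([ 0.5232, -0.0949]), array([0.0458, 0.0448]), np.float64(0.06981802348203342))
26.3667 [0.519514   0.0857447  0.14927253]
(array([ 0.5181, -0.1772]), array([0.0542, 0.0567]), np.float64(0.06326361355232507))
26.4167 [0.51953199 0.08483377 0.14920258]
(array([ 0.5136, -0.2566]), array([0.051 , 0.0503]), np.float64(0.06568583104812868))
26.4667 [0.51961688 0.08420967 0.14917221]
(array([ 0.5077, -0.3337]), array([0.0309, 0.0338]), np.float64(0.07301074156080345))
26.5167 [0.51965233 0.0839114  0.14915529]
```

View pics/f.png

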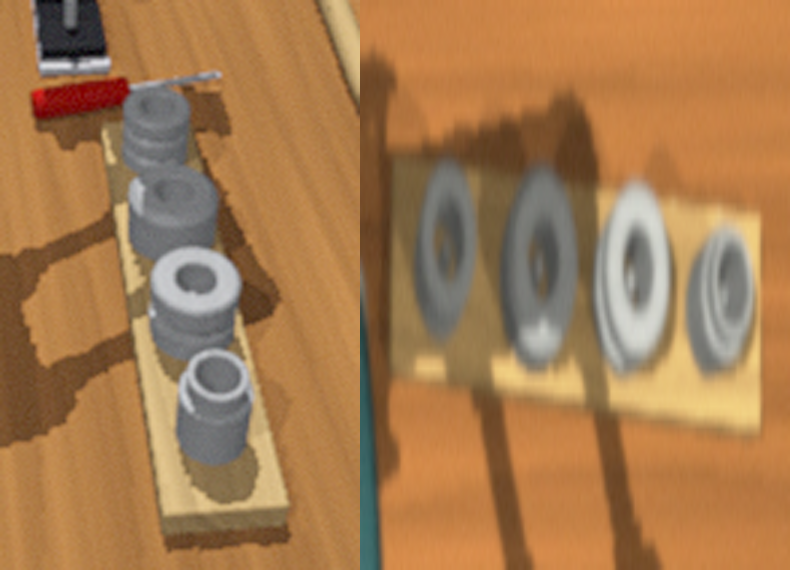

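All four rolls stand upright over their pins, left to right vee, plain, grooved, stepped, each within about 2 mm of its pin. The arm is clear.

```bash
python3 -c "
from plant import *
print(close_job())"
```

```text
the job is handed in; nothing more can be done
None
```

I moved all four rolls to the board in reverse order (left to right: vee, plain, grooved, stepped). The last camera check before hand-in showed each upright, let go and within about 2 mm of its pin; the job went in at about 27 s, and no verdict was returned.

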